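# Turn the grooved blank in the cam jig and hold it clamped

### The arm

A 7-joint arm with a two-finger parallel gripper is mounted at the origin on the work surface. World frame = base frame: x ahead of the robot, y to its left, z up, the work surface at z = 0. Lengths are in m, angles in rad, forces in N, time in s.
With the tool pointing down it reaches from about 0.35 to 0.9 m from the base axis. Payload 8.1 kg.
Tool frame: the origin (TCP) lies between the finger pads; the fingertips stand 25 mm ahead of it and the grasp point (between the pads) lies 6 mm ahead of it; z points along the fingers, y is the direction in which the jaws open and shut (so a half turn about z gives the same grasp; the last joint's range is limited). The gripper opens to 92 mm and grips with 3 to 60 N. Pads are 19 mm wide; open, the fingers measure 130 mm over their backs; the gripper's body (75 mm by 190 mm) begins 47 mm behind the grasp point.
Start: joints at [1.083, 0.434, 0.025, 1.573, -0.012, 1.134, -0.075], TCP at [0.235, -0.579, 0.222] pointing down, gripper open.
Joint ranges: [-2.62, 2.62], [-0.44, 2.09], [-1.27, 1.32], [0.08, 2.57], [-1.32, 4.46], [0.12, 2], [-2.74, 2.74]. Speed limits (rad/s): [2.22, 2.22, 3.01, 3.01, 3.14, 3.14, 3.14].

### API

Orientations are given as a rotation vector (axis times angle).
In Python, from cell import * gives the robot as it stands.
- The arm moves only by the shell command python3 -m jog 'ROWS' [FORCE]. ROWS is JSON, one flat list of numbers, 5 for each row, row after row: the finger opening in mm, from 0 to 91.8, then the shift along the tool's x, y, z in units of 40 mm (1.0 is 40 mm), then the turn about the tool's z in units of 6 degrees (1.0 is 6 degrees). A call has 1 to 20 rows; each row shifts and turns the pose as measured when the row begins, along the tool's axes as they then stand; what a row does not reach is not made up. A row lasts 1/12 s, in which the tool goes at most 41.7 mm and 7.16 degrees, less where a joint would pass 70% of its speed; a pose out of reach is approached as far as the arm can. A call is refused whole if a number of a shift passes 1 or a number of a turn 1, either way. A call with a gripper value outside its range is refused whole. The fingers move at their own pace and stop on an object; FORCE is the grip in N (left out, the last holds). Time passes only in rows, so rows that do not move let the fingers close. It gives the time, the measured TCP pose, the force and the opening at its end, in the units of the state.
- observe(): the state, without advancing time (a new reading comes with each control period).
- get_image(name): name is "scene" or "top"; returns the picture (384x512x3 uint8, red, green, blue); there is no depth.
- camera_params(name): a dict with "intrinsics" (3x3 intrinsics, pixels), "xyz" and "orientation" of the camera in the world. Camera axes: x right, y down, z forward; pixel columns grow to the right and rows downward; lengths in m; the calibration is good to about 2 mm. A picture is of the moment at which its call begins. camera_params takes no time and is no camera call.
- sign_off(): hands the job in, once; it reports no verdict.
The state is a dict: "clock": time; "joints": joint angles; "dq": joint speeds; "joint_efforts": joint torques, N m; "position": TCP position; "ee_rot": TCP orientation; "force": force on the tool from outside, world axes, zero at the start; "ft_torque": the same for the moment, N m; "width": opening from 0.0 (shut) to 1.0 (fully open).
Only numpy, scipy, OpenCV 4.12 (cv2) and the standard library are available. Lean on these libraries where they do the work, as an engineer would, in place of code of your own. Each camera call takes 0.05 s, during which the arm holds its last target. There are 200 camera calls.

### The job

On the jig board, turn the grooved wooden block so that its groove faces the fence, and stand it flat on the board in the gap between the cam and the backing bar with the bar's metal tongue in the groove; then let go of the block and swing the cam lever by its knob clockwise (seen from above) to the cam's highest lift, where the lever stands square to the fence over the dark index line and the block is squeezed against the bar. The lever springs back if let go, so finish while holding it exactly there, touching the block no more; leave all the other things where they lie.

Things in the scene. Friction and masses are not known exactly. Their poses are not given: they have to be found in the camera images.
- jig: Fixed plywood board on the bench, 15 mm thick, x -190 to 140, y -210 to 115 mm about its origin, which is at bench height under the nest (the block's place). z up, x along the fence (loading end at -x), y from cam to fence. Wooden fence at y 41 to 61 mm, x +-50, top 57 mm above bench. Dark index line on the board along y at x = 0, y -157 to -207 mm.
- nest (a point): Point on the board's upper face (15 mm above the bench) at the jig's x = 0, y = 0: under the centre of the block when it is clamped at full lift.
- block: Workpiece: loose light-wood block 50 x 50 x 42 mm tall, round stub 26 mm wide, 12 mm tall on top, about 90 g. Origin: centre of underside. Its +y side has a vertical groove 20 mm wide, 12 mm deep, open top and bottom. Starts on the loading end, +y axis 1 to 2.2 rad anticlockwise of the jig's +y; must end along it. Grip it across its +x and -x sides: these stay clear of cam and bar.
- groove (a point): Middle of the mouth of the block's groove: 25 mm from the block's centre along its +y, half-way up (21 mm).
- tongue (a point): Top front edge of the metal tongue on the backing bar (wood, before the fence, x +-45 mm, top 54 mm above bench). Unpushed: bar face at y = 21 mm; tongue upright in its middle, 10 mm wide, reaches to y = 12 mm, top 50 mm above bench. With the cam open the gap from cam nose to face is 60 mm: the block goes in from above with its centre at jig y -14 to -5 mm, tongue 5 mm free each side.
- backing (a joint): How far the bar is pushed back towards the fence (+y), m: 0 free, stop at 0.009; spring 2500 N/m. With the block seated and the cam at its highest lift it is about 0.004 (about 9 N).
- pivot (a point): Foot of the cam lever's vertical pivot on the board: jig x 0, y -61 mm, 15 mm above bench. Cam and lever are one piece: a dark wooden eccentric disc (radius 24 mm, centre 12 mm off the pivot, 16 to 36 mm above bench) that pushes the block, and a steel bar 20 mm wide, top 43 mm above bench, ending in an upright black knob pointing away from the disc's nose.
- knob (a point): Axis of the upright knob, 62 mm above the bench, 115 mm from the pivot. The knob is 22 mm in diameter, from 43 to 76 mm above the bench: it can be gripped from above with the fingertips just over the steel bar. Moves on a level circle round the pivot.
- cam (a joint): Lever angle, rad: 0 = open rest stop (lever along the jig's +x, leaning 0.23 rad towards the fence), grows clockwise seen from above; 1.8 = highest lift, lever along the jig's -y, straight away from the fence; stop at 2.3 (lift falls again past 1.8). A spring (0.2 N m at 0, 0.56 at 1.8) returns it to 0 when let go; clamping takes 5 to 12 N at the knob.
- spare: Bystander: ungrooved twin of the block (50 x 50 x 42 mm with the same stub), standing on the board 80 mm behind the nest's line at the +x end of the fence. Origin: centre of its underside.
- wrench: Bystander: steel wrench, 130 mm, lying on the board. Origin: middle of its underside.
- screwdriver: Bystander: screwdriver, 200 mm, lying on the bench beyond the board's -y edge. Origin: middle of its underside.
- tape: Bystander: tape measure, 70 x 34 x 54 mm, on the bench beyond the board's -y edge. Origin: centre of its underside.
- glue: Bystander: white bottle, 56 mm across, 150 mm tall, on the bench behind the fence. Origin: centre of its underside.
- hammer: Bystander: hammer, 260 mm, lying on the bench beyond the fence. Origin: middle of its underside.
- offcut: Bystander: flat wooden offcut, 120 x 60 x 20 mm, on the bench beyond the board's +x edge. Origin: centre of its underside.
There are look-alikes about, which are no part of the job. Leave any blue or green look-alike of the block alone.

How it is judged:
By the outcome, as a careful person would: the job done as asked, in the order asked, and still so for the second after the job is handed in, while the arm keeps its last pose, push and grip.
It also fails if it takes over 61 s, if anything falls off the work surface, if the arm or the gripper's body presses on something with over 40 N, if the wrist force passes 120 N, or if a joint passes its speed limit or range.

## Working session

There is one attempt and no reset: what is moved stays moved. The work goes in short steps, Python scripts to look and compute and a shell command to move; the robot and the scene stay as the last step left them, time stands still between calls to the robot, and variables do not carry over. Pictures are saved under pics/ and viewed, about 8 in all and at most 12, crops included, and the job is handed in when it is done.

```bash
mkdir -p pics; python3 - <<'E'
from cell import *
import cv2
for n in("scene","top"):
    cv2.imwrite(f"pics/{n}0.png",cv2.resize(get_image(n)[:,:,::-1],None,fx=1.5,fy=1.5,interpolation=cv2.INTER_CUBIC))
    print(n,camera_params(n))
print(observe())
E
```

```text
scene {'intrinsics': array([[404.61818477,   0.        , 250.38450312],
       [  0.        , 404.61818477, 193.65209446],
       [  0.        ,   0.        ,   1.        ]]), 'xyz': array([1.11254392, 0.02804177, 1.06391719]), 'orientation': array([-1.82173448, -1.99048513,  0.56430344])}
top {'intrinsics': array([[360.64451032,   0.        , 260.23358165],
       [  0.        , 360.64451032, 193.74733075],
       [  0.        ,   0.        ,   1.        ]]), 'xyz': array([0.39993612, 0.02132675, 1.18989121]), 'orientation': array([-2.1902545 ,  2.17999465, -0.13985115])}
{'clock': 0.1, 'joints': array([ 1.0833784 ,  0.43513558,  0.02496465,  1.57397189, -0.01156995,
        1.13397157, -0.07506898]), 'dq': array([-4.00398608e-04, -2.89117601e-04,  1.08286603e-03, -2.86198990e-03,
       -4.20982855e-06,  1.20907291e-03, -1.53939351e-03]), 'joint_efforts': array([ 3.31938296e-03, -6.69132400e+01,  9.88373011e-01, -3.15146649e+01,
       -6.04640041e-02,  3.73636221e-02,  1.00758778e-04]), 'position': array([ 0.23440287, -0.57890811,  0.22084759]), 'ee_rot': array([-3.08236623e+00, -6.00476215e-01,  6.25715321e-04]), 'force': array([-0.07548102,  0.55265976, -0.19058502]), 'ft_torque': array([0.01116923, 0.04152735, 0.01805984]), 'width': 0.9977374970799557}
```

View pics/top0.png

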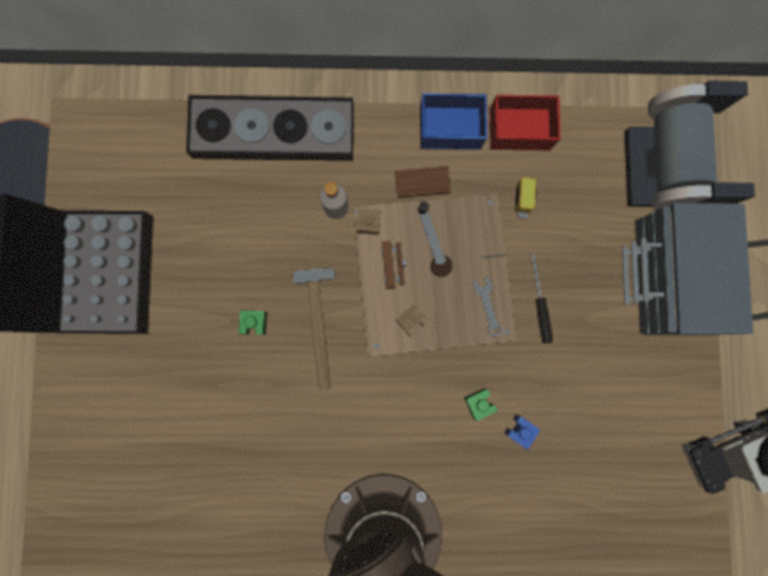

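View pics/scene0.png

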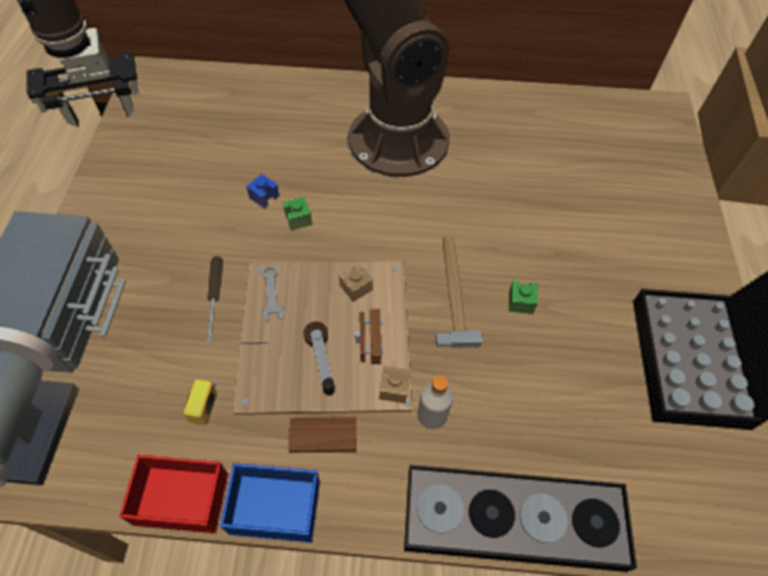

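Two views taken. The board sits at top pixels (357–515, 195–355), with the fence to the left (world +y) and the block at about (411,320). Next I'll enlarge both views.

```bash
cat > h.py <<'E'
import numpy as np, cv2
from scipy.spatial.transform import Rotation as R
from cell import *
P={n:camera_params(n) for n in("top","scene")}
def ray(n,uv,z):
    p=P[n]; d=R.from_rotvec(p["orientation"]).as_matrix()@np.linalg.solve(p["intrinsics"],[uv[0],uv[1],1])
    c=p["xyz"]; return (c+d*(z-c[2])/d[2])
def proj(n,X):
    p=P[n]; q=p["intrinsics"]@(R.from_rotvec(p["orientation"]).as_matrix().T@(np.array(X)-p["xyz"])); return q[:2]/q[2]
def crop(n,f,c0,r0,w,h,s):
    im=get_image(n)[r0:r0+h,c0:c0+w,::-1]
    cv2.imwrite("pics/"+f,cv2.resize(im,None,fx=s,fy=s,interpolation=cv2.INTER_CUBIC))
E
python3 - <<'E'
from h import *
crop("top","t1.png",230,125,122,114,5); crop("scene","s1.png",150,168,130,112,5)
E
```

```text
(no output)
```

View pics/t1.png

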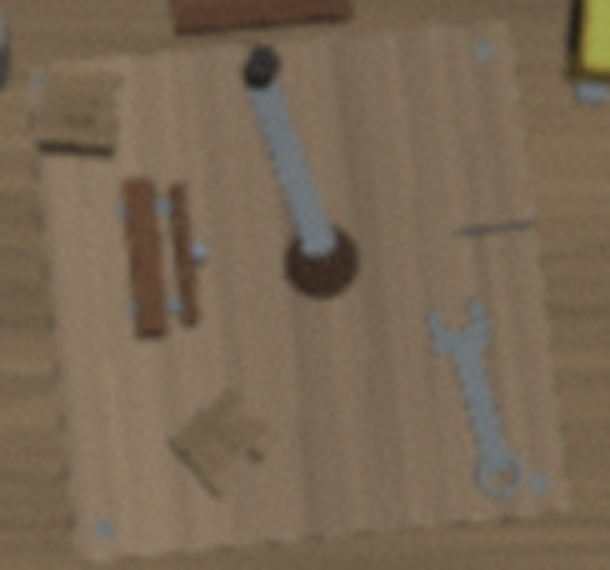

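View pics/s1.png

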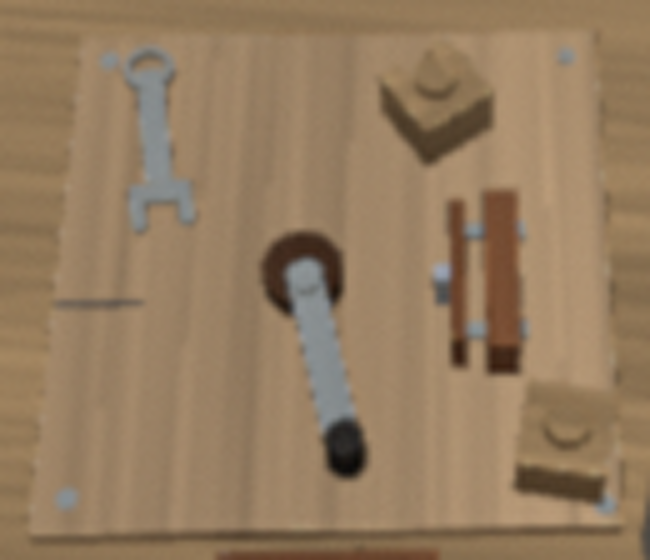

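The board corners are at crop px (40,65), (510,22), (568,510) and (85,560). The block centre is near (222,443), with its groove seemingly on the lower-right face. I'll fit the jig pose and then overlay model hypotheses for the block and lever.

```bash
cat >> h.py <<'E'
def se2fit(loc,wor):
    l=np.array(loc);w=np.array(wor);lc=l.mean(0);wc=w.mean(0);a=l-lc;b=w-wc
    t=np.arctan2((a[:,0]*b[:,1]-a[:,1]*b[:,0]).sum(),(a*b).sum());
    M=np.array([[np.cos(t),-np.sin(t)],[np.sin(t),np.cos(t)]]);return t,wc-M@lc,np.linalg.norm((M@l.T).T+wc-lc@M.T-w,axis=1)
E
python3 - <<'E'
from h import *
loc=[(.14,.115),(.14,-.21),(-.19,-.21),(-.19,.115)]
T=[(40,65),(510,22),(568,510),(85,560)]
S=[(622,525),(32,533),(82,35),(597,35)]
tw=[ray("top",(230+(u-2)/5,125+(v-2)/5),.015)[:2] for u,v in T]
sw=[ray("scene",(150+(u-2)/5,168+(v-2)/5),.015)[:2] for u,v in S]
print(se2fit(loc,tw));print(se2fit(loc,sw));t,o,_=se2fit(loc+loc,tw+sw);print(t,o)
print("knob top",ray("top",(230+(262-2)/5,125+(66-2)/5),.076), "scene",ray("scene",(150+(345-2)/5,168+(435-2)/5),.076))
M=np.array([[np.cos(t),-np.sin(t)],[np.sin(t),np.cos(t)]])
print("knob exp",M@np.array([.115*np.cos(.23),-.061+.115*np.sin(.23)])+o)
bt=[ray("top",(230+(u-2)/5,125+(v-2)/5),.057)[:2] for u,v in[(232,388),(172,443),(218,497),(272,440)]]
print("block c",np.mean(bt,0),bt)
crop("top","t2.png",258,195,36,34,16)
crop("scene","s2.png",220,170,36,34,16)
a=cv2.imread("pics/t2.png");b=cv2.imread("pics/s2.png");cv2.imwrite("pics/m2.png",cv2.resize(np.hstack([a,b]),(800,378)))
# hypotheses
E
```

```text
(np.float64(0.10191341127080032), array([ 0.57583482, -0.06155612]), array([0.00502964, 0.0040158 , 0.00471357, 0.00360385]))
(np.float64(0.10343798509135184), array([ 0.57485697, -0.05893465]), array([0.00172982, 0.00310062, 0.00084432, 0.00306959]))
0.10267922315597647 [ 0.57534573 -0.0602453 ]
knob top [ 0.68759807 -0.0800071   0.076     ] scene [ 0.68829235 -0.08192626  0.076     ]
knob exp [ 0.6902928  -0.08336772]
block c [ 0.45094877 -0.0568341 ] [array([ 0.48497738, -0.06220505]), array([ 0.4501194 , -0.02439563]), array([ 0.41640449, -0.05333766]), array([ 0.4522938 , -0.08739806])]
```

View pics/m2.png

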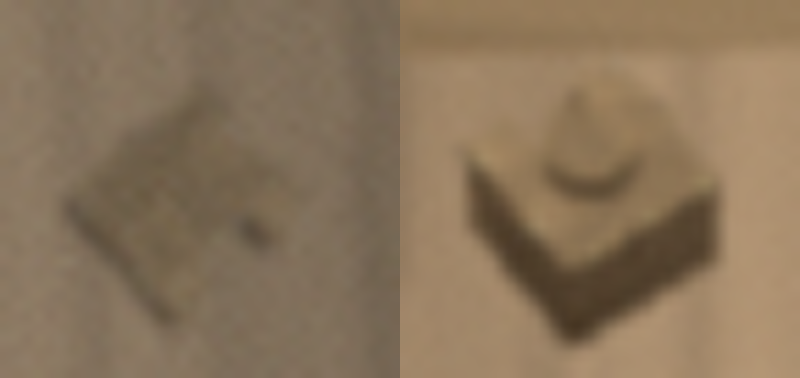

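Left (top view): the block's top-face corners are at about (70,195), (205,92), (308,185) and (178,308), with the dark groove floor at (258,230). Right (scene view): top-face corners are at (468,150), (568,265) and (715,185). The groove is on the lower-right face. Next I'll fit the block and check with overlays.

```bash
cat >> h.py <<'E'
def se2(p,l):
    c,s=np.cos(p[2]),np.sin(p[2]); return np.array([p[0]+c*l[0]-s*l[1],p[1]+s*l[0]+c*l[1],l[2]])
def draw(n,c0,r0,s,im,p,segs,col):
    for a,b in segs:
        q=[tuple(int(round(k)) for k in ((proj(n,se2(p,x))-[c0,r0]+.5)*s)) for x in(a,b)]
        cv2.line(im,q[0],q[1],col,1,cv2.LINE_AA)
def loop(pts,z): pts=[(*q,z) for q in pts]; return list(zip(pts,pts[1:]+pts[:1]))
def rect(x0,x1,y0,y1,z): return loop([(x0,y0),(x1,y0),(x1,y1),(x0,y1)],z)
JIG=rect(-.19,.14,-.21,.115,.015)+rect(-.05,.05,.041,.061,.057)+rect(-.045,.045,.021,.031,.054)+rect(-.005,.005,.012,.021,.05)+[((0,-.157,.015),(0,-.207,.015))]+loop([(-.012*np.cos(.23)+.024*np.cos(k),-.061-.012*np.sin(.23)+.024*np.sin(k)) for k in np.linspace(0,6.2,24)],.036)+loop([(.115*np.cos(.23)+.011*np.cos(k),-.061+.115*np.sin(.23)+.011*np.sin(k)) for k in np.linspace(0,6.2,16)],.076)
BLK=loop([(-.025,-.025),(.025,-.025),(.025,.025),(.01,.025),(.01,.013),(-.01,.013),(-.01,.025),(-.025,.025)],.057)
E
python3 - <<'E'
from h import *
from scipy.optimize import least_squares
k=800/72
t=[((70,195),(.025,-.025)),((205,92),(-.025,-.025)),((308,185),(-.025,.025)),((178,308),(.025,.025))]
s=[((68,150),(-.025,.025)),((168,265),(-.025,-.025)),((315,185),(.025,-.025))]
obs=[("top",np.array(p)/k+[257.5,194.5],l) for p,l in t]+[("scene",np.array(p)/k+[219.5,169.5],l) for p,l in s]
f=lambda p:np.concatenate([proj(n,se2(p,(*l,.057)))-uv for n,uv,l in obs])
r=least_squares(f,[.45,-.057,.1+2.2],x_scale=[.01,.01,.1]);print(r.x,r.fun.reshape(-1,2).round(2))
# jig fit both cams, points
T=[(40,65),(510,22),(568,510),(85,560)];S=[(622,525),(32,533),(82,35),(597,35)]
loc=[(.14,.115,.015),(.14,-.21,.015),(-.19,-.21,.015),(-.19,.115,.015)]
T2=[((262,66),(.115*np.cos(.23),-.061+.115*np.sin(.23),.076))]
o=[("top",np.array(p)/5+[229.5,124.5],l) for p,l in list(zip(T,loc))+T2]
S2=[((345,435),T2[0][1]),((145,302),(0,-.157,.015)),((57,302),(0,-.207,.015)),((485,190),(-.05,.041,.057)),((518,190),(-.05,.061,.057)),((487,348),(.05,.041,.057)),((519,348),(.05,.061,.057))]
T3=[((460,232),(0,-.157,.015)),((125,181),(.05,.061,.057)),((152,179),(.05,.041,.057)),((139,335),(-.05,.061,.057)),((166,333),(-.05,.041,.057))]
o+=[("scene",np.array(p)/5+[149.5,167.5],l) for p,l in list(zip(S,loc))+S2]+[("top",np.array(p)/5+[229.5,124.5],l) for p,l in T3]
for sel in(("top",),("scene",),("top","scene")):
    f=lambda p:np.concatenate([proj(n,se2(p,l))-uv for n,uv,l in o if n in sel])
    j=least_squares(f,[.575,-.06,.1],x_scale=[.01,.01,.1],loss="soft_l1");print(sel,j.x)
print([(n[0],*v.round(1)) for (n,_,_),v in zip(o,j.fun.reshape(-1,2))])
im1=cv2.imread("pics/t1.png");im2=cv2.imread("pics/s1.png")
for n,im,c0,r0 in(("top",im1,230,125),("scene",im2,150,168)):
    draw(n,c0,r0,5,im,j.x,JIG,(0,0,255));draw(n,c0,r0,5,im,r.x,BLK,(0,255,0))
m=np.hstack([im1[:560],im2[:560]]);cv2.imwrite("pics/ov.png",cv2.resize(m,(800,int(560*800/m.shape[1]))))
E
```

```text
[ 0.45254553 -0.05843578  2.29910524] [[-0.2  -0.27]
 [-0.51 -1.49]
 [ 0.79  2.02]
 [ 0.66  1.51]
 [-0.47  0.4 ]
 [ 0.29  1.46]
 [ 0.73  0.2 ]]
('top',) [ 0.57480058 -0.05867515  0.10737813]
('scene',) [ 0.57443583 -0.05950395  0.10092251]
('top', 'scene') [ 0.57458332 -0.05918858  0.1033337 ]
[('t', np.float64(-2.2), np.float64(0.2)), ('t', np.float64(0.5), np.float64(0.0)), ('t', np.float64(0.9), np.float64(0.8)), ('t', np.float64(-1.6), np.float64(0.8)), ('t', np.float64(0.8), np.float64(-0.5)), ('s', np.float64(0.5), np.float64(0.4)), ('s', np.float64(-1.1), np.float64(0.4)), ('s', np.float64(0.2), np.float64(0.2)), ('s', np.float64(0.3), np.float64(-0.7)), ('s', np.float64(-0.1), np.float64(0.5)), ('s', np.float64(-0.1), np.float64(0.4)), ('s', np.float64(0.2), np.float64(0.6)), ('s', np.float64(-0.1), np.float64(-0.1)), ('s', np.float64(0.2), np.float64(-0.2)), ('s', np.float64(-0.0), np.float64(-0.5)), ('s', np.float64(0.8), np.float64(-0.5)), ('t', np.float64(-0.3), np.float64(0.6)), ('t', np.float64(-0.1), np.float64(-0.3)), ('t', np.float64(0.7), np.float64(-0.5)), ('t', np.float64(0.2), np.float64(-0.0)), ('t', np.float64(1.1), np.float64(-0.2))]
```

View pics/ov.png

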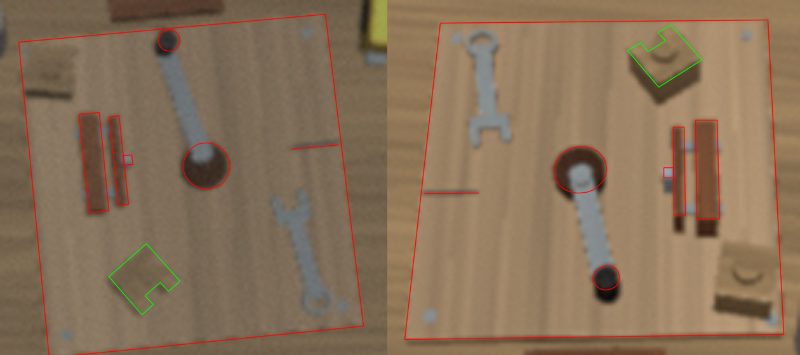

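The overlay fits both views well (jig pose 0.5746, -0.0592, 0.103 rad; block 0.4525, -0.0584, heading 2.30, groove toward lower right). I'll move above the block and then turn.

```bash
cat >> h.py <<'E'
J=(.5746,-.0592,.1033)
def need(x,y,z,head):
    o=observe();M=R.from_rotvec(o["ee_rot"]).as_matrix();d=M.T@(np.array([x,y,z])-o["position"])/.04
    h=np.arctan2(M[1,0],M[0,0]);t=-np.degrees(head-h)
    print("t",round(o["clock"],2),"pos",o["position"].round(4),"head",round(h,3),"tilt",np.degrees(np.arccos(-M[2,2])).round(2),"shift",d.round(3),"turn deg",round(t,1),"/6",round((t+180)%360/6-30,2),"F",o["force"].round(1),"w",round(o["width"]*92,1),"q7",o["joints"][6].round(2),"rpy",M[:,2].round(3))
E
python3 -m jog '[91.8,0.71,-0.715,0,0, 91.8,0.71,-0.715,0,0, 91.8,0.71,-0.715,0,0, 91.8,0.71,-0.715,0,0, 91.8,0.71,-0.715,0,0, 91.8,0.71,-0.715,0,0, 91.8,0.71,-0.715,0,0, 91.8,0.71,-0.715,0,-1, 91.8,0,0,0,-1, 91.8,0,0,0,-1]'
python3 -c "
from h import *
need(.4525,-.0584,.046,.728+np.pi); print(observe()['joints'])"
```

```text
clock: 1.13
position: [0.3619, -0.2713, 0.2193]
ee_rot: [2.946, 1.081, -0.003]
force: [0.1, -1.2, 0.1]
width: 1.004
t 1.13 pos [ 0.3619 -0.2713  0.2193] head 0.703 tilt 0.21 shift [ 5.182 -2.605  4.312] turn deg -181.4 /6 29.76 F [ 0.1 -1.2  0.1] w 92.3 q7 -0.39 rpy [-0.001 -0.004 -1.   ]
[ 0.68092158  0.16707837 -0.1816115   1.9648531   0.03959087  1.01173087
 -0.38665787]
```

```bash
python3 -m jog '[91.8,0.88,-0.44,0,0, 91.8,0.88,-0.44,0,0, 91.8,0.88,-0.44,0,0, 91.8,0.88,-0.44,0,0, 91.8,0.88,-0.44,0,0, 91.8,0.88,-0.44,0,0, 91.8,0,0,0,-1, 91.8,0,0,0,-1, 91.8,0,0,0,-1, 91.8,0,0,0,-1, 91.8,0,0,0,-1, 91.8,0,0,0,-1, 91.8,0,0,0,-1, 91.8,0,0,0,-1, 91.8,0,0,0,-1, 91.8,0,0,0,-1, 91.8,0,0,0,-1, 91.8,0,0,0,-1, 91.8,0,0,0,-1, 91.8,0,0,0,-1]'
python3 -c "
from h import *
need(.4525,-.0584,.046,.728+np.pi); print(observe()['joints'])"
```

```text
clock: 2.8
position: [0.4573, -0.0385, 0.2208]
ee_rot: [1.351, 2.827, -0.002]
force: [-0.7, 0.0, -0.1]
width: 1.001
t 2.8 pos [ 0.4573 -0.0385  0.2208] head 2.25 tilt 0.47 shift [-0.276 -0.417  4.371] turn deg -92.8 /6 -15.47 F [-0.7  0.  -0.1] w 92.1 q7 0.49 rpy [ 0.007 -0.005 -1.   ]
[ 0.48105973  0.22029942 -0.60553795  1.9275867   0.15178499  1.03065808
  0.48816315]
```

```bash
python3 -m jog '[91.8,-0.276,-0.417,0,0, 91.8,0,0,0,-1, 91.8,0,0,0,-1, 91.8,0,0,0,-1, 91.8,0,0,0,-1, 91.8,0,0,0,-1, 91.8,0,0,0,-1, 91.8,0,0,0,-1, 91.8,0,0,0,-1, 91.8,0,0,0,-1, 91.8,0,0,0,-1, 91.8,0,0,0,-1, 91.8,0,0,0,-1, 91.8,0,0,0,-1, 91.8,0,0,0,-1, 91.8,0,0,0,-1, 91.8,0,0,0,0]'
python3 -c "
from h import *
need(.4525,-.0584,.046,.728+np.pi); print(observe()['joints'])"
```

```text
clock: 4.22
position: [0.4504, -0.0602, 0.2218]
ee_rot: [-1.168, 2.911, -0.016]
force: [0.8, -0.1, 0.3]
width: 1.001
t 4.22 pos [ 0.4504 -0.0602  0.2218] head -2.379 tilt 0.65 shift [-0.062  0.046  4.395] turn deg -358.0 /6 0.33 F [ 0.8 -0.1  0.3] w 92.1 q7 2.09 rpy [ 0.009 -0.007 -1.   ]
[ 0.75579644  0.26753316 -0.89014293  1.92294065  0.24832632  1.05335516
  2.09405291]
```

```bash
python3 -m jog '[91.8,-0.062,0.046,0,0.33, 91.8,0,0,0.8,0, 91.8,0,0,0.8,0, 91.8,0,0,0.8,0, 91.8,0,0,0.7,0, 91.8,0,0,0,0]'
python3 -c "
from h import *
need(.4525,-.0584,.046,.728+np.pi)
crop('top','t3.png',240,180,70,60,8); crop('scene','s3.png',200,150,70,60,8)
a=cv2.imread('pics/t3.png');b=cv2.imread('pics/s3.png');cv2.imwrite('pics/m3.png',cv2.resize(np.hstack([a,b]),(800,343)))"
```

```text
clock: 4.72
position: [0.4554, -0.0591, 0.0961]
ee_rot: [-1.075, 2.939, -0.022]
force: [-1.0, 0.3, -0.8]
width: 1.002
t 4.72 pos [ 0.4554 -0.0591  0.0961] head -2.44 tilt 1.09 shift [0.054 0.082 1.252] turn deg -361.5 /6 -0.25 F [-1.   0.3 -0.8] w 92.2 q7 1.83 rpy [ 0.017 -0.009 -1.   ]
```

View pics/m3.png

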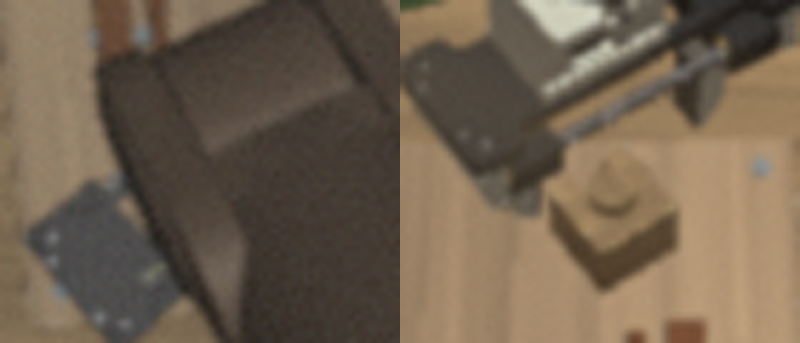

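The gripper straddles the block (block at (612,220) in the right half, jaws along the block's x). Now I'll descend and close.

```bash
python3 -m jog '[91.8,0.054,0.082,0.3,-0.25, 91.8,0,0,0.5,0, 91.8,0,0,0.4,0, 91.8,0,0,0,0, 44,0,0,0,0, 44,0,0,0,0, 44,0,0,0,0, 44,0,0,0,0, 44,0,0,0,0, 44,0,0,0,0, 44,0,0,0,0, 44,0,0,0,0]' 25
python3 -c "
from h import *
need(.4525,-.0584,.046,.728+np.pi)"
```

```text
clock: 5.82
position: [0.4668, -0.0587, 0.0673]
ee_rot: [-1.093, 2.906, -0.046]
force: [0.2, -0.2, -0.1]
width: 0.496
t 5.82 pos [ 0.4668 -0.0587  0.0673] head -2.422 tilt 2.71 shift [0.276 0.264 0.517] turn deg -360.5 /6 -0.08 F [ 0.2 -0.2 -0.1] w 45.6 q7 1.77 rpy [ 0.045 -0.015 -0.999]
```

```bash
python3 -c "
from h import *
print(observe()['joints'].round(3))
crop('scene','s4.png',190,150,100,75,8)"
```

```text
[ 0.563  0.475 -0.727  2.109  0.53   0.692  1.774]
```

View pics/s4.png

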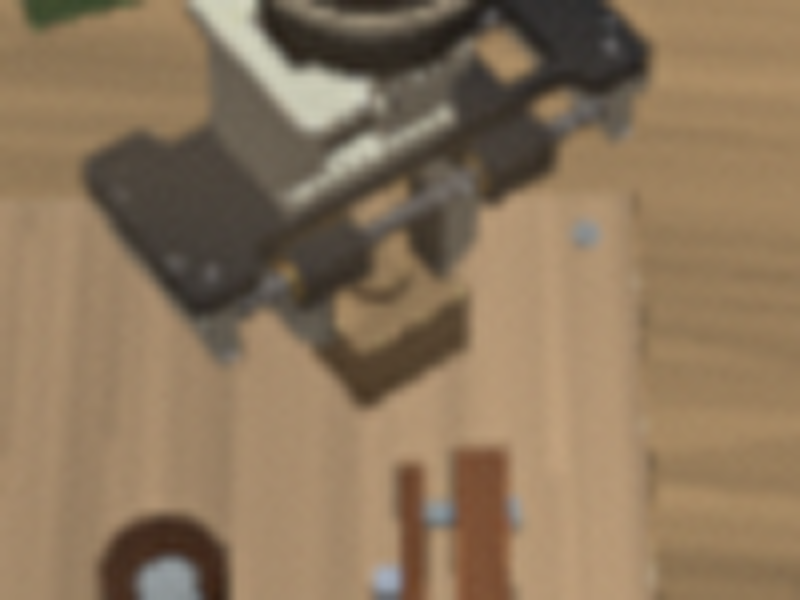

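The fingers straddle the block but too high, off by about 15 mm and tilted 2.7°. I'll open, correct in small steps and find out why it drifted.

```bash
N='from h import *
need(.4525,-.0584,.046,.728+np.pi);print(observe()["joints"].round(3))'
python3 -m jog '[80,0,0,0,0, 80,0,0,0,0, 80,0,0,0,0, 80,0,0,0,0]' >/dev/null; python3 -c "$N"
python3 -m jog '[80,0.25,0.25,0,0, 80,0,0,0,0]' >/dev/null; python3 -c "$N"
python3 -m jog '[80,0,0,0.4,0, 80,0,0,0,0]' >/dev/null; python3 -c "$N"
```

```text
t 6.2 pos [ 0.4665 -0.0586  0.067 ] head -2.421 tilt 2.66 shift [0.272 0.256 0.509] turn deg -360.5 /6 -0.08 F [-0.4 -1.2 -0. ] w 67.1 q7 1.77 rpy [ 0.044 -0.015 -0.999]
[ 0.563  0.476 -0.727  2.109  0.53   0.692  1.774]
t 6.37 pos [ 0.4522 -0.0575  0.0661] head -2.421 tilt 2.63 shift [ 0.02  -0.001  0.503] turn deg -360.5 /6 -0.08 F [-1.2 -0.6 -0.3] w 78.5 q7 1.77 rpy [ 0.044 -0.014 -0.999]
[ 0.571  0.459 -0.732  2.142  0.528  0.674  1.769]
t 6.53 pos [ 0.4537 -0.0581  0.0503] head -2.422 tilt 2.73 shift [0.03  0.02  0.107] turn deg -360.5 /6 -0.08 F [-1.7 -0.1  0.3] w 80.0 q7 1.73 rpy [ 0.045 -0.015 -0.999]
[ 0.546  0.484 -0.704  2.154  0.565  0.639  1.735]
```

```bash
N='from h import *
need(.4525,-.0584,.046,.728+np.pi)'
python3 -m jog '[80,0,0,-0.9,0, 80,0,0,-0.9,0, 80,0,0,0,0]' >/dev/null; python3 -c "$N"
python3 -m jog '[80,0,0,-0.9,0, 80,0,0,-0.9,0, 80,0,0,0,0]' >/dev/null; python3 -c "$N"
python3 -m jog '[80,0,0,0.3,0, 80,0,0,0.3,0, 80,0,0,0.3,0, 80,0,0,0.3,0,80,0,0,0,0]' >/dev/null; python3 -c "$N"
```

```text
t 6.78 pos [ 0.4499 -0.0555  0.1237] head -2.419 tilt 2.33 shift [ 0.042 -0.032  1.944] turn deg -360.3 /6 -0.05 F [ 1.1 -0.3  0.8] w 79.9 q7 1.89 rpy [ 0.039 -0.011 -0.999]
t 7.03 pos [ 0.4475 -0.0535  0.2001] head -2.417 tilt 2.25 shift [ 0.077 -0.05   3.856] turn deg -360.2 /6 -0.03 F [ 1.3 -1.   0. ] w 80.5 q7 2.02 rpy [ 0.038 -0.009 -0.999]
t 7.45 pos [ 0.4507 -0.0543  0.1493] head -2.417 tilt 2.44 shift [ 0.097 -0.017  2.584] turn deg -360.2 /6 -0.04 F [-0.9 -0.1 -0.3] w 80.1 q7 1.93 rpy [ 0.041 -0.009 -0.999]
```

```bash
N='from h import *
need(.4525,-.0584,.046,.728+np.pi)'
python3 -m jog '[80,-0.72,-0.63,0,0, 80,-0.72,-0.63,0,0, 80,0,0,0,0]' >/dev/null; python3 -c "$N"
python3 -m jog '[80,0.72,0.63,0,0, 80,0.72,0.63,0,0, 80,0,0,0,0]' >/dev/null; python3 -c "$N"
```

```text
t 7.7 pos [ 0.5235 -0.0543  0.1464] head -2.415 tilt 1.77 shift [1.43  1.169 2.458] turn deg -360.1 /6 -0.02 F [ 0.6 -0.4  0.2] w 80.1 q7 1.89 rpy [ 0.029 -0.011 -1.   ]
t 7.95 pos [ 0.4457 -0.0523  0.1395] head -2.412 tilt 1.3 shift [ 0.007 -0.186  2.341] turn deg -359.9 /6 0.01 F [-0.8 -0.1 -1.1] w 80.0 q7 1.92 rpy [ 0.022 -0.004 -1.   ]
```

```bash
N='from h import *
need(.4525,-.0584,.046,.728+np.pi)'
python3 -m jog '[80,-0.72,-0.63,0,0, 80,-0.72,-0.63,0,0, 80,0,0,0,0,80,0.72,0.63,0,0, 80,0.72,0.63,0,0, 80,0,0,0,0]' >/dev/null; python3 -c "$N"
python3 -m jog '[80,-0.72,-0.63,0,0, 80,-0.72,-0.63,0,0, 80,0,0,0,0,80,0.72,0.63,0,0, 80,0.72,0.63,0,0, 80,0,0,0,0]' >/dev/null; python3 -c "$N"
```

```text
t 8.45 pos [ 0.4407 -0.0516  0.1329] head -2.409 tilt 0.48 shift [-0.095 -0.309  2.174] turn deg -359.7 /6 0.04 F [-1.  -0.2 -0.7] w 80.4 q7 1.92 rpy [ 0.008 -0.002 -1.   ]
t 8.95 pos [ 0.4368 -0.0511  0.1271] head -2.406 tilt 0.25 shift [-0.176 -0.405  2.025] turn deg -359.6 /6 0.07 F [-1.8 -0.5 -0.4] w 80.4 q7 1.91 rpy [-0.004 -0.001 -1.   ]
```

Tilt is down to 0.25°. Now a slow descent.

```bash
N='from h import *
need(.4525,-.0584,.043,.728+np.pi)'
python3 -m jog '[80,-0.09,-0.2,0,0.05, 80,-0.09,-0.2,0,0, 80,0,0,0.3,0, 80,0,0,0.3,0, 80,0,0,0.3,0, 80,0,0,0.3,0,80,0,0,0,0]' >/dev/null; python3 -c "$N"
```

```text
t 9.53 pos [ 0.4565 -0.059   0.072 ] head -2.413 tilt 0.32 shift [0.063 0.076 0.727] turn deg -359.9 /6 0.01 F [-1.4 -1.1  0.5] w 80.2 q7 1.82 rpy [-0.005  0.001 -1.   ]
```

```bash
N='from h import *
need(.4525,-.0584,.043,.728+np.pi);print(observe()["ft_torque"].round(2))'
python3 -m jog '[80,0.1,0.1,0.2,0, 80,0.02,0.02,0.25,0, 80,0.02,0.02,0.2,0, 80,0,0,0,0]' >/dev/null; python3 -c "$N"
python3 -m jog '[46,0,0,0,0, 46,0,0,0,0, 46,0,0,0,0, 46,0,0,0,0, 46,0,0,0,0, 46,0,0,0,0, 46,0,0,0,0]' 25 >/dev/null; python3 -c "$N"
```

```text
t 9.87 pos [ 0.4491 -0.0573  0.042 ] head -2.411 tilt 0.49 shift [-0.044 -0.077 -0.026] turn deg -359.9 /6 0.02 F [-0.  -0.2 -0.1] w 80.1 q7 1.77 rpy [-0.008  0.003 -1.   ]
[ 0.09 -0.    0.07]
t 10.45 pos [ 0.4509 -0.0571  0.043 ] head -2.411 tilt 0.37 shift [-0.008 -0.05   0.   ] turn deg -359.9 /6 0.02 F [-1.2 -0.2 -1.1] w 49.6 q7 1.77 rpy [-0.006  0.003 -1.   ]
[ 0.13 -0.09  0.02]
```

Width is 49.6 mm, so the block is held. Lift.

```bash
N='from h import *
need(.5756,-.0686,.12,1.674)'
python3 -m jog '[46,0,0,-0.3,0, 46,0,0,-0.4,0, 46,0,0,-0.4,0, 46,0,0,-0.4,0, 46,0,0,-0.4,0, 46,0,0,-0.2,0, 46,0,0,0,1, 46,0,0,0,1, 46,0,0,0,1, 46,0,0,0,1, 46,0,0,0,1, 46,0,0,0,1, 46,0,0,0,1, 46,0,0,0,1, 46,0,0,0,1]' 30 >/dev/null; python3 -c "$N"
```

```text
t 11.7 pos [ 0.449  -0.0587  0.1297] head 2.887 tilt 0.47 shift [-3.128  0.557  0.217] turn deg 69.5 /6 11.59 F [ 0.9  0.1 -1.5] w 49.7 q7 1.07 rpy [-0.008  0.002 -1.   ]
```

```bash
N='from h import *
need(.5756,-.0686,.12,1.674)'
python3 -m jog '[46,0,0,0,1, 46,0,0,0,1, 46,0,0,0,1, 46,0,0,0,1, 46,0,0,0,1, 46,0,0,0,1, 46,0,0,0,1, 46,0,0,0,1, 46,0,0,0,1, 46,0,0,0,1, 46,0,0,0,1, 46,0,0,0,0.5,46,0,0,0,0]' >/dev/null; python3 -c "$N"
```

```text
t 12.78 pos [ 0.4457 -0.0592  0.1265] head 1.614 tilt 0.72 shift [-0.376  3.237  0.121] turn deg -3.4 /6 -0.57 F [ 0.4  0.1 -1.3] w 49.2 q7 -0.08 rpy [-0.013  0.001 -1.   ]
```

```bash
N='from h import *
need(.5756,-.0686,.12,1.674)'
python3 -m jog '[46,-0.04,0.4,0,-0.57, 46,-0.04,0.4,0,0, 46,-0.04,0.4,0,0, 46,-0.04,0.4,0,0, 46,-0.04,0.4,0,0, 46,-0.04,0.4,0,0, 46,-0.04,0.4,0,0,  46,0,0,0,0]' >/dev/null; python3 -c "$N"
```

```text
t 13.45 pos [ 0.56   -0.0595  0.1224] head 1.695 tilt 0.96 shift [-0.273  0.359  0.055] turn deg 1.2 /6 0.2 F [ 0.3  0.8 -0.7] w 49.4 q7 -0.03 rpy [-0.017 -0.001 -1.   ]
```

```bash
N='from h import *
need(.5756,-.0686,.12,1.674)'
python3 -m jog '[46,-0.14,0.18,0,0.2, 46,-0.14,0.18,0,0, 46,0,0,0,0, 46,0,0,0,0]' >/dev/null; python3 -c "$N
crop('scene','s5.png',185,170,96,72,8)
im=cv2.imread('pics/s5.png');draw('scene',185,170,8,im,J,rect(-.045,.045,.021,.031,.054)+rect(-.005,.005,.012,.021,.05),(0,0,255))
o=observe()['position'];draw('scene',185,170,8,im,(o[0],o[1],.1033),[((a[0],a[1],.128),(b[0],b[1],.128)) for a,b in BLK],(0,255,0))
cv2.imwrite('pics/s5.png',im)"
```

```text
t 13.78 pos [ 0.5759 -0.0704  0.1209] head 1.675 tilt 1.1 shift [ 0.045 -0.002  0.022] turn deg 0.1 /6 0.01 F [ 0.5  0.4 -0.2] w 49.3 q7 -0.03 rpy [-0.019 -0.001 -1.   ]
```

View pics/s5.png

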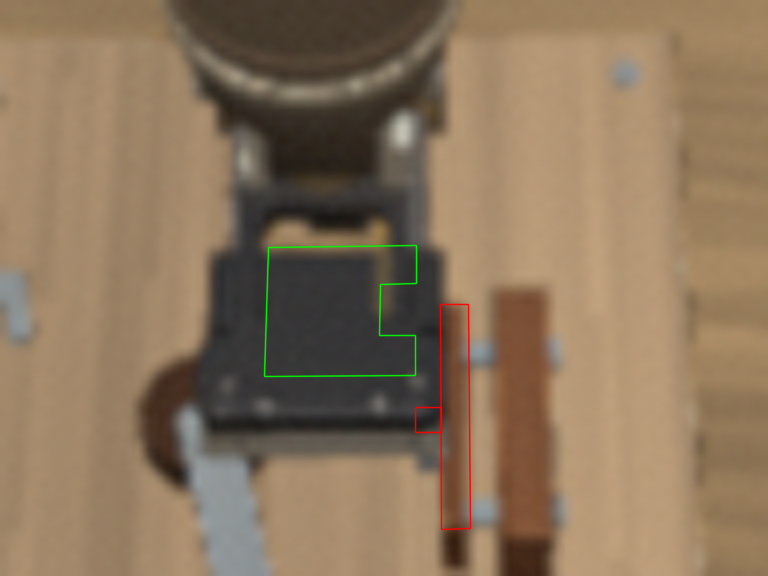

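The gripper's plate hides the block, but the overlay puts the groove in line with the tongue. Now I'll lower slowly, checking force and position.

```bash
N='from h import *
need(.5756,-.0686,.044,1.674)'
python3 -m jog '[46,0.04,0,0.25,0, 46,0,0,0.25,0, 46,0,0,0.25,0, 46,0,0,0,0]' >/dev/null; python3 -c "$N"
```

```text
t 14.17 pos [ 0.5736 -0.069   0.0883] head 1.676 tilt 1.1 shift [0.004 0.071 1.106] turn deg 0.1 /6 0.02 F [-0.6 -0.1 -1.1] w 49.8 q7 -0.05 rpy [-0.019 -0.002 -1.   ]
```

```bash
N='from h import *
need(.5756,-.0686,.044,1.674)'
python3 -m jog '[46,0,0.06,0.2,0, 46,0,0.02,0.2,0, 46,0,0.02,0.2,0, 46,0,0,0,0]' >/dev/null; python3 -c "$N"
python3 -m jog '[46,0,0.03,0.2,0, 46,0,0.02,0.15,0, 46,0,0,0,0]' >/dev/null; python3 -c "$N"
```

```text
t 14.5 pos [ 0.5764 -0.0682  0.0605] head 1.677 tilt 1.22 shift [-0.009 -0.012  0.413] turn deg 0.1 /6 0.02 F [-0.8 -0.2 -1.1] w 49.5 q7 -0.06 rpy [-0.021 -0.002 -1.   ]
t 14.75 pos [ 0.5784 -0.0678  0.0447] head 1.677 tilt 1.23 shift [-0.012 -0.071  0.019] turn deg 0.2 /6 0.03 F [-0.  -0.4 -0.7] w 49.8 q7 -0.07 rpy [-0.021 -0.001 -1.   ]
```

```bash
N='from h import *
need(.5756,-.0686,.044,1.674)'
python3 -m jog '[46,-0.01,-0.08,0.01,0, 46,0,0,0,0]' >/dev/null; python3 -c "$N"
python3 -m jog '[66,0,0,0,0, 66,0,0,0,0, 66,0,0,0,0, 66,0,0,0,0, 66,0,0,0,0]' >/dev/null; python3 -c "$N"
```

```text
t 14.92 pos [ 0.5749 -0.0685  0.0439] head 1.677 tilt 1.26 shift [-0.003  0.016 -0.004] turn deg 0.2 /6 0.03 F [ 0.1  0.7 -2. ] w 49.7 q7 -0.07 rpy [-0.022 -0.001 -1.   ]
t 15.33 pos [ 0.576  -0.0687  0.0456] head 1.676 tilt 1.09 shift [ 0.004 -0.008  0.041] turn deg 0.1 /6 0.02 F [-0.4  0.5  0.8] w 66.2 q7 -0.07 rpy [-0.019 -0.002 -1.   ]
```

Released. I'll lift off and move over the knob, then look.

```bash
N='from h import *
need(.6896,-.0823,.15,1.674)'
python3 -m jog '[66,0,0,-0.3,0, 66,0,0,-0.4,0, 66,0,0,-0.4,0, 66,0,0,-0.4,0, 66,0,0,-0.4,0, 66,0,0,-0.4,0, 66,0,0,-0.3,0, 66,0,0,0,0]' >/dev/null; python3 -c "$N"
```

```text
t 16.0 pos [ 0.5782 -0.068   0.1605] head 1.677 tilt 0.99 shift [-0.653  2.735  0.215] turn deg 0.2 /6 0.03 F [ 1.3 -0.3 -0.2] w 66.5 q7 -0.02 rpy [-0.017 -0.001 -1.   ]
```

```bash
N='from h import *
need(.6896,-.0823,.15,1.674)'
python3 -m jog '[66,-0.12,0.5,0,0, 66,-0.12,0.5,0,0, 66,-0.12,0.5,0,0, 66,-0.12,0.5,0,0, 66,-0.12,0.5,0,0, 66,0,0,0,0]' >/dev/null; python3 -c "$N
crop('scene','s6.png',185,170,96,72,5);crop('top','t6.png',245,160,64,72,5)
a=cv2.imread('pics/s6.png');b=cv2.imread('pics/t6.png')
nb=[((x[0],x[1],.057),(y[0],y[1],.057)) for x,y in BLK]
p=se2(J,(0,-.0095,0));cv2.imwrite('pics/m6.png',np.hstack([a,b]))"
```

```text
t 16.5 pos [ 0.6829 -0.0817  0.1615] head 1.678 tilt 0.86 shift [-0.032  0.17   0.284] turn deg 0.2 /6 0.04 F [-0.1  0.  -0.8] w 66.4 q7 0.01 rpy [-0.015 -0.002 -1.   ]
```

View pics/m6.png

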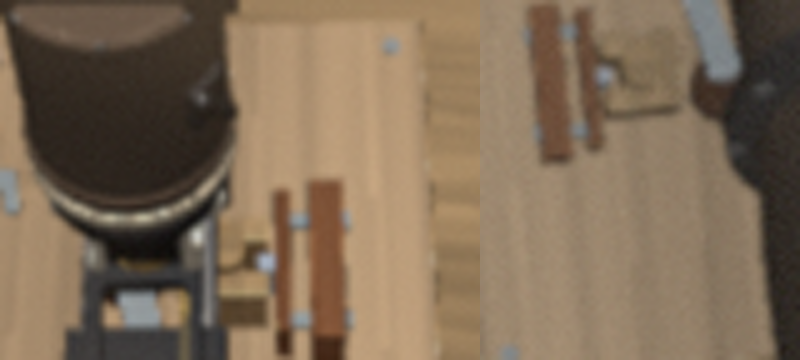

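The block stands flat with the tongue (605,75) inside its groove (right panel), square to the bar. Now down onto the knob.

```bash
N='from h import *
need(.6896,-.0823,.073,1.674)'
python3 -m jog '[66,-0.03,0.17,0,0, 66,0,0,0.3,0, 66,0,0,0.3,0, 66,0,0,0.3,0, 66,0,0,0.3,0, 66,0,0,0.3,0, 66,0,0,0,0]' >/dev/null; python3 -c "$N"
```

```text
t 17.18 pos [ 0.6813 -0.0811  0.094 ] head 1.679 tilt 1.24 shift [-0.051  0.216  0.521] turn deg 0.3 /6 0.05 F [-0.5  0.8 -0.4] w 66.4 q7 -0.01 rpy [-0.022 -0.002 -1.   ]
```

```bash
N='from h import *
need(.6896,-.0823,.073,1.674)'
python3 -m jog '[66,-0.05,0.22,0,0, 66,0,0.03,0.25,0, 66,0,0.04,0.25,0, 66,0,0,0,0]' >/dev/null; python3 -c "$N"
python3 -m jog '[18,0,0,0,0, 18,0,0,0,0, 18,0,0,0,0, 18,0,0,0,0, 18,0,0,0,0, 18,0,0,0,0, 18,0,0,0,0, 18,0,0,0,0]' 35 >/dev/null; python3 -c "$N"
```

```text
t 17.52 pos [ 0.6928 -0.0821  0.071 ] head 1.679 tilt 1.32 shift [ 0.003 -0.08  -0.048] turn deg 0.3 /6 0.05 F [-0.3 -0.  -0.7] w 65.9 q7 -0.01 rpy [-0.023 -0.002 -1.   ]
t 18.18 pos [ 0.6937 -0.0819  0.0724] head 1.68 tilt 1.19 shift [ 0.001 -0.103 -0.012] turn deg 0.3 /6 0.05 F [ 0.4 -0.6  0.2] w 19.4 q7 -0.01 rpy [-0.021 -0.002 -1.   ]
```

```bash
python3 -m jog '[14,0,0,0,0, 14,0,0,0,0, 14,0,0,0,0]'
python3 -c "
from h import *
crop('scene','s7.png',170,185,70,80,7);crop('top','t7.png',262,120,44,80,7)
cv2.imwrite('pics/m7.png',np.hstack([cv2.imread('pics/s7.png'),cv2.imread('pics/t7.png')]))"
```

```text
clock: 18.43
position: [0.6938, -0.082, 0.0727]
ee_rot: [-2.088, -2.328, 0.023]
force: [0.1, -0.2, 0.2]
width: 0.15
```

View pics/m7.png

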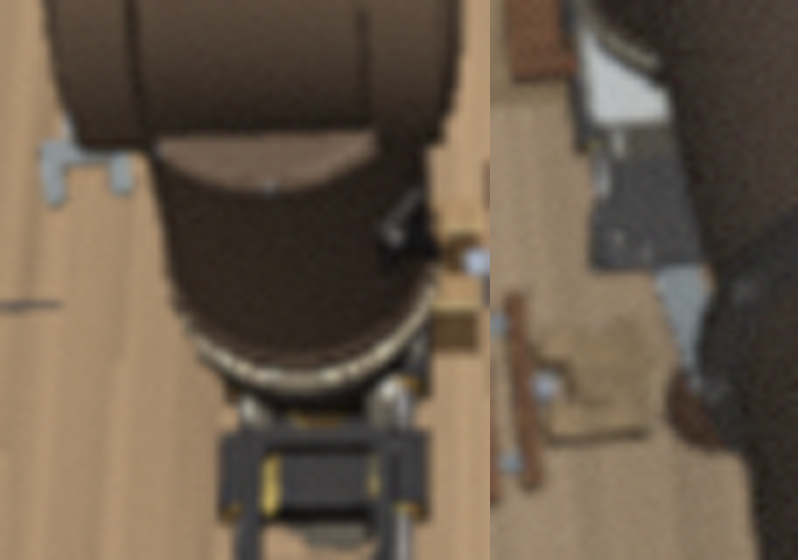

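```bash
python3 -c "
from h import *
for nm,l in (('pivot',(0,-.061,.043)),('knobbase',(.112,-.0348,.043)),('knobtop',(.112,-.0348,.076)),('lever40',(.05,-.0493,.043))):
    print(nm,((proj('top',se2(J,l))-[262,120]+.5)*7).round()+[490,0],((proj('scene',se2(J,l))-[170,185]+.5)*7).round(), se2(J,l))
o=observe();print(o['position'],R.from_rotvec(o['ee_rot']).as_matrix().round(3))
"
```

```text
pivot [714. 374.] [289. 272.] [ 0.5808901  -0.11987483  0.043     ]
knobbase [632. 142.] [347. 528.] [ 0.68959141 -0.08226546  0.043     ]
knobtop [638. 124.] [342. 494.] [ 0.68959141 -0.08226546  0.076     ]
lever40 [677. 270.] [314. 383.] [ 0.6294171  -0.10308138  0.043     ]
[ 0.69381546 -0.08191241  0.07271277] [[-0.108  0.994 -0.02 ]
 [ 0.994  0.108 -0.002]
 [ 0.    -0.02  -1.   ]]
```

The jaws closed past knob width without holding it, and my crop cut off the fingertips. I'll look lower down.

```bash
python3 -c "
from h import *
crop('scene','s8.png',180,225,72,60,10)
print((proj('scene',se2(J,(.112,-.0348,.076)))-[180,225]+.5)*10,(proj('scene',observe()['position']+[0,0,-.025])-[180,225]+.5)*10)"
```

```text
[389.09211331 305.44716024] [394.31255581 362.67018114]
```

View pics/s8.png

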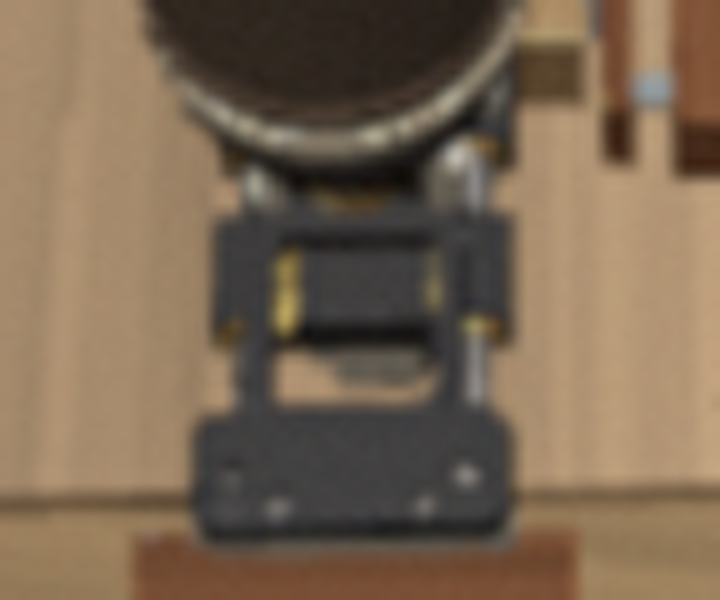

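No knob is visible between the fingers. The likely cause is that the jaws closed along the lever, so the first finger to touch pushed the knob sideways out (4:1 leverage near that angle). The fix is to raise, turn the jaws across the lever and re-grip, then turn with the swing.

```bash
N='from h import *
need(.6896,-.0823,.15,.333+np.pi)
print("glue",ray("scene",(290,283),0),ray("top",(223,142),0))'
python3 -m jog '[14,0,0,-0.4,0, 14,0,0,-0.5,0, 14,0,0,-0.5,0, 14,0,0,-0.5,0, 14,0,0,0,0]' >/dev/null
python3 -m jog '[60,0,0,0,-1, 60,0,0,0,-1, 60,0,0,0,-1, 60,0,0,0,-1, 60,0,0,0,-1, 60,0,0,0,-1, 60,0,0,0,-1, 60,0,0,0,-1, 60,0,0,0,-1, 60,0,0,0,-1, 60,0,0,0,-1, 60,0,0,0,-1, 60,0,0,0,-1, 60,0,0,0,-1, 60,0,0,0,-1, 60,0,0,0,-1, 60,0,0,0,-1, 60,0,0,0,0]' >/dev/null; python3 -c "$N"
```

```text
t 20.5 pos [ 0.6924 -0.0826  0.1447] head -2.734 tilt 1.59 shift [ 0.065  0.035 -0.132] turn deg -355.8 /6 0.71 F [-0.1  0.4  0.4] w 60.2 q7 1.66 rpy [-0.028 -0.002 -1.   ]
glue [0.72124242 0.1143057  0.        ] [0.69067994 0.11143025 0.        ]
```

```bash
N='from h import *
need(.6896,-.0823,.0735,.333+np.pi)'
python3 -m jog '[60,0.06,0.03,0.2,0.7, 60,0,0,0.3,0, 60,0,0,0.3,0, 60,0,0,0.3,0, 60,0,0,0.2,0, 60,0,0,0,0]' >/dev/null; python3 -c "$N"
```

```text
t 21.0 pos [ 0.6876 -0.0829  0.0867] head -2.817 tilt 1.66 shift [-0.06  -0.004  0.329] turn deg -360.5 /6 -0.08 F [-0.6 -0.4  0. ] w 59.9 q7 1.55 rpy [-0.029 -0.002 -1.   ]
```

```bash
N='from h import *
need(.6896,-.0823,.0735,.333+np.pi)'
python3 -m jog '[60,-0.06,0,0.2,0, 60,0,0,0.12,0, 60,0,0,0,0]' >/dev/null; python3 -c "$N"
python3 -m jog '[18,0,0,0,0, 18,0,0,0,0, 18,0,0,0,0, 18,0,0,0,0, 18,0,0,0,0, 18,0,0,0,0, 18,0,0,0,0, 18,0,0,0,0, 18,0,0,0,0]' 30 >/dev/null; python3 -c "$N"
```

```text
t 21.25 pos [ 0.6896 -0.0819  0.0717] head -2.817 tilt 1.73 shift [ 0.003 -0.008 -0.044] turn deg -360.5 /6 -0.08 F [-0.1 -0.6  0.9] w 60.0 q7 1.54 rpy [-0.03  -0.002 -1.   ]
t 22.0 pos [ 0.691  -0.0817  0.074 ] head -2.817 tilt 1.52 shift [ 0.039 -0.004  0.012] turn deg -360.5 /6 -0.08 F [-0.4  0.  -0.1] w 18.5 q7 1.54 rpy [-0.027 -0.002 -1.   ]
```

Again nothing between the jaws. I need the lever's true angle, so I'll measure the visible steel bar numerically in the saved and current top images.

```bash
python3 -c "
from h import *
im=get_image('top')[:,:,::-1];cv2.imwrite('pics/now_top.png',im);sc=get_image('scene')[:,:,::-1];cv2.imwrite('pics/now_sc.png',sc)
t1=cv2.resize(cv2.imread('pics/t1.png'),None,fx=.2,fy=.2,interpolation=cv2.INTER_AREA) # off 230,125
t7=cv2.resize(cv2.imread('pics/t7.png'),None,fx=1/7,fy=1/7,interpolation=cv2.INTER_AREA) # off 262,120
def prof(a,c0,r0,nm):
    for r in range(156,178,3):
        x=a[r-r0,280-c0:304-c0].astype(int); print(nm,r,(x[:,0]-x[:,2]).tolist())
prof(t1,230,125,'t1');prof(t7,262,120,'t7');prof(im,0,0,'now')
"

```

```text
t1 156 [-37, -38, -37, -29, -10, 7, 8, 7, 10, 5, -4, -23, -36, -39, -37, -36, -36, -37, -36, -34, -34, -34, -35, -34]
t1 159 [-37, -38, -37, -37, -29, -7, 6, 8, 8, 9, 7, -3, -25, -36, -38, -37, -35, -36, -35, -33, -32, -32, -32, -35]
t1 162 [-37, -36, -37, -37, -36, -27, -8, 7, 9, 9, 8, 5, -4, -24, -36, -39, -36, -36, -36, -35, -33, -34, -33, -32]
t1 165 [-36, -37, -37, -36, -38, -35, -27, -11, 4, 10, 9, 9, 6, -3, -23, -34, -37, -37, -36, -35, -34, -33, -33, -34]
t1 168 [-36, -36, -36, -38, -37, -36, -34, -28, -10, 5, 8, 9, 8, 9, 0, -19, -34, -38, -35, -34, -34, -33, -34, -34]
t1 171 [-37, -37, -37, -37, -36, -37, -35, -33, -28, -8, 6, 9, 9, 8, 9, 6, -2, -17, -30, -34, -34, -33, -33, -33]
t1 174 [-37, -35, -37, -38, -38, -37, -34, -30, -22, -16, -2, 6, 8, 9, 7, 4, -4, -16, -23, -23, -26, -31, -32, -34]
t1 177 [-38, -37, -37, -38, -37, -36, -30, -22, -21, -23, -22, -21, -19, -19, -20, -22, -25, -24, -26, -26, -27, -29, -33, -35]
t7 156 [-3, -1, 1, -2, -2, 0, -3, -1, -2, 0, 0, -1, -2, -9, -9, -12, -11, -11, -5, -2, -4, -3, -4, -2]
t7 159 [-35, -35, -35, -36, -30, -9, 8, 11, 11, 10, 9, 
[... 1015 characters left out ...]
 -44, -33, -11, 8, 11, 11, 10, 10, -3, -28, -45, -42, -41, -39, -41, -38, -39, -39, -38, -37]
now 165 [-41, -41, -42, -41, -40, -40, -33, -11, 7, 10, 12, 10, 9, -3, -26, -40, -43, -42, -44, -40, -39, -38, -38, -38]
now 168 [-43, -42, -45, -43, -43, -42, -42, -34, -13, 6, 12, 10, 10, 9, 2, -22, -39, -43, -41, -43, -40, -36, -38, -39]
now 171 [-47, -44, -44, -43, -43, -39, -40, -39, -30, -10, 7, 10, 9, 11, 9, 8, 2, -20, -34, -37, -40, -40, -37, -39]
now 174 [-46, -45, -43, -43, -42, -42, -39, -32, -26, -17, -1, 8, 10, 10, 10, 4, -3, -18, -26, -28, -33, -34, -37, -40]
now 177 [-45, -46, -46, -44, -42, -39, -37, -23, -27, -27, -28, -30, -22, -24, -23, -26, -26, -29, -27, -28, -28, -32, -36, -38]
```

The bar is exactly at rest, with the jaws apparently round the knob's place. A small clockwise nudge will show whether the lever follows.

```bash
cat >> h.py <<'E'
def lever():
    """lever angle from visible steel in top image: pixels bluish -> world at z=.043 -> jig polar about pivot"""
    im=get_image('top').astype(int);m=(im[:,:,2]-im[:,:,0])>3
    v,u=np.nonzero(m);w=np.array([ray('top',(a,b),.043)[:2] for a,b in zip(u,v)])-J[:2]
    c,s=np.cos(J[2]),np.sin(J[2]);l=np.c_[c*w[:,0]+s*w[:,1],-s*w[:,0]+c*w[:,1]]-[0,-.061]
    r=np.hypot(*l.T);k=(r>.02)&(r<.1);a=np.arctan2(l[k,1],l[k,0]);a=a[(a<.5)&(a>-2.3)]
    h,e=np.histogram(.23-a,40,(-.2,2.5));i=h.argmax();g=np.abs(.23-a-e[i])<.25
    print("lever",np.median(.23-a[g]).round(3),"n",g.sum())
E
python3 -c "
from h import *
lever()"
python3 -m jog '[18,0,-0.25,0,0, 18,0,-0.25,0,0, 18,0,0,0,0]'
python3 -c "
from h import *
lever()"
```

```text
lever -0.025 n 110
clock: 22.4
position: [0.6979, -0.1023, 0.0737]
ee_rot: [0.505, -3.074, -0.003]
force: [0.1, -0.0, 0.1]
width: 0.194
lever -0.024 n 107
```

The lever didn't follow and there was no contact, so the tips must be higher than the reading implies. That also fits the first block grasp, which closed past the block. With the jaws straddling the lever I can go lower safely, watching force.

```bash
N='from h import *
need(.6896,-.0823,.055,.333+np.pi)'
python3 -m jog '[60,0,0,-0.3,0, 60,0.05,0.25,0,0, 60,0.05,0.25,0,0, 60,0,0,0,0, 60,0,0,0,0, 60,0,0,0,0, 60,0,0,0,0]' >/dev/null; python3 -c "$N"
python3 -m jog '[60,0,0,0.25,0, 60,0,0,0.25,0, 60,0,0,0,0]' >/dev/null; python3 -c "$N"
```

```text
t 23.03 pos [ 0.6863 -0.0797  0.0879] head -2.814 tilt 1.53 shift [-0.078 -0.094  0.821] turn deg -360.3 /6 -0.05 F [ 0.9  0.1 -0.2] w 58.3 q7 1.55 rpy [-0.027 -0.001 -1.   ]
t 23.28 pos [ 0.686  -0.08    0.0661] head -2.814 tilt 1.49 shift [-0.074 -0.085  0.275] turn deg -360.3 /6 -0.05 F [-0.4 -0.7 -0. ] w 60.0 q7 1.54 rpy [-0.026 -0.001 -1.   ]
```

```bash
N='from h import *
need(.6896,-.0823,.055,.333+np.pi);lever()'
python3 -m jog '[60,-0.07,-0.08,0.14,0, 60,0,0,0.14,0, 60,0,0,0,0]' >/dev/null; python3 -c "$N"
python3 -m jog '[18,0,0,0,0, 18,0,0,0,0, 18,0,0,0,0, 18,0,0,0,0, 18,0,0,0,0, 18,0,0,0,0, 18,0,0,0,0, 18,0,0,0,0]' 25 >/dev/null; python3 -c "$N"
```

```text
t 23.53 pos [ 0.689  -0.083   0.0518] head -2.814 tilt 1.62 shift [-0.018  0.012 -0.081] turn deg -360.3 /6 -0.06 F [0.3 0.1 0.4] w 60.4 q7 1.53 rpy [-0.028 -0.001 -1.   ]
lever -0.025 n 108
t 24.25 pos [ 0.6896 -0.0822  0.0532] head -2.814 tilt 1.53 shift [ 0.002 -0.001 -0.044] turn deg -360.3 /6 -0.05 F [-0.3  0.9 -0.6] w 21.2 q7 1.54 rpy [-0.027 -0.    -1.   ]
lever -0.02 n 110
```

Width 21.2 with an 18 target, so the knob is held. Swing four rows and check.

```bash
cat >> h.py <<'E'
def tgt(q):
    """correction to knob pose at cam angle q"""
    a=.23-q; p=se2(J,(.115*np.cos(a),-.061+.115*np.sin(a),.053)); need(p[0],p[1],.053,J[2]+a+np.pi)
    o=observe()["position"];l=o[:2]-se2(J,(0,-.061,0))[:2];print("tcp cam angle",round(.23-(np.arctan2(l[1],l[0])-J[2]),3),"r",np.hypot(*l).round(4))
E
python3 -m jog '[18,0.016,-0.3,0,1, 18,0.016,-0.3,0,1, 18,0.016,-0.3,0,1, 18,0.016,-0.3,0,1, 18,0,0,0,0]' 40 >/dev/null; python3 -c "
from h import *
tgt(.419);lever()"
```

```text
t 24.72 pos [ 0.6954 -0.131   0.0532] head 3.037 tilt 1.52 shift [0.001 0.032 0.004] turn deg -1.1 /6 -0.18 F [-0.6  1.7  0.1] w 20.7 q7 1.23 rpy [-0.027 -0.001 -1.   ]
tcp cam angle 0.43 r 0.115
lever 0.399 n 111
```

The lever follows (0.40 vs 0.43, with a -0.02 visual bias). Continue.

```bash
python3 -m jog '[18,0.016,-0.3,0,1, 18,0.016,-0.3,0,1, 18,0.016,-0.3,0,1, 18,0.016,-0.3,0,1, 18,0.016,-0.3,0,1, 18,0.016,-0.3,0,1, 18,0,0,0,0]' >/dev/null; python3 -c "
from h import *
tgt(1.05);lever()"
```

```text
t 25.35 pos [ 0.6719 -0.1899  0.0534] head 2.427 tilt 0.96 shift [-0.009 -0.174  0.012] turn deg 0.1 /6 0.02 F [ 1.2  0.3 -0.8] w 20.8 q7 0.79 rpy [-0.017  0.001 -1.   ]
tcp cam angle 0.989 r 0.1149
lever 0.959 n 103
```

```bash
python3 -m jog '[18,0.016,-0.35,0,1, 18,0.016,-0.32,0,1, 18,0.016,-0.32,0,1, 18,0.016,-0.32,0,1, 18,0,0,0,0]' >/dev/null; python3 -c "
from h import *
tgt(1.47);lever()"
```

```text
t 25.82 pos [ 0.6414 -0.2174  0.0535] head 2.036 tilt 0.06 shift [-0.016 -0.347  0.012] turn deg 1.8 /6 0.3 F [ 3.2 -1.7 -5.8] w 20.9 q7 0.5 rpy [ 0.001  0.001 -1.   ]
tcp cam angle 1.349 r 0.1147
lever 1.321 n 106
```

```bash
python3 -m jog '[18,0.02,-0.35,0,1, 18,0.02,-0.35,0,1, 18,0.02,-0.35,0,0.8, 18,0.01,-0.3,0,0.5]' >/dev/null; python3 -c "
from h import *
tgt(1.8);lever()"
```

```text
t 26.2 pos [ 0.6037 -0.2322  0.0537] head 1.72 tilt 1.25 shift [-0.01  -0.276  0.012] turn deg 2.6 /6 0.43 F [11.  -5.6 -8.9] w 20.6 q7 0.26 rpy [ 0.021 -0.005 -1.   ]
tcp cam angle 1.704 r 0.1146
lever 1.68 n 108
```

```bash
python3 -m jog '[18,0,-0.3,0,0.4, 18,0,-0.2,0,0]' >/dev/null; python3 -c "
from h import *
tgt(1.8);lever()"
```

```text
t 26.42 pos [ 0.5893 -0.2344  0.0538] head 1.689 tilt 1.82 shift [-0.007  0.088  0.023] turn deg 0.8 /6 0.13 F [  9.6  -1.7 -13.8] w 20.8 q7 0.24 rpy [ 0.031 -0.006 -0.999]
tcp cam angle 1.831 r 0.1148
lever 1.816 n 109
```

```bash
python3 -m jog '[18,0,0,0,0.1]' >/dev/null; python3 -c "
from h import *
tgt(1.8);lever();tgt(1.8);lever()"
```

```text
t 26.55 pos [ 0.5902 -0.2342  0.0537] head 1.689 tilt 1.92 shift [-0.01   0.065  0.021] turn deg 0.8 /6 0.13 F [ 4.4 -6.  -7.9] w 20.7 q7 0.24 rpy [ 0.033 -0.007 -0.999]
tcp cam angle 1.823 r 0.1147
lever 1.806 n 109
t 26.6 pos [ 0.5904 -0.2341  0.0537] head 1.689 tilt 1.93 shift [-0.01   0.058  0.02 ] turn deg 0.8 /6 0.13 F [ 5.4 -6.7 -6.2] w 21.2 q7 0.24 rpy [ 0.033 -0.007 -0.999]
tcp cam angle 1.821 r 0.1146
lever 1.803 n 106
```

```bash
python3 -m jog '[18,0,0.04,0,0.1]' >/dev/null; python3 -c "
from h import *
lever();lever();lever();tgt(1.8)"
```

```text
lever 1.785 n 107
lever 1.78 n 107
lever 1.785 n 110
t 26.88 pos [ 0.5932 -0.2339  0.0537] head 1.688 tilt 1.95 shift [-0.008 -0.01   0.017] turn deg 0.7 /6 0.12 F [ 2.6 -7.2 -4.1] w 20.6 q7 0.24 rpy [ 0.033 -0.008 -0.999]
tcp cam angle 1.797 r 0.1147
```

TCP angle is 1.797; vision bias-corrected is 1.809. Final look.

```bash
python3 -c "
from h import *
crop('top','t9.png',230,125,122,114,5);crop('scene','s9.png',150,168,122,114,5)
cv2.imwrite('pics/m9.png',cv2.resize(np.hstack([cv2.imread('pics/t9.png'),cv2.imread('pics/s9.png')]),(800,374)))
tgt(1.8)"
```

```text
t 26.98 pos [ 0.5931 -0.2339  0.0537] head 1.687 tilt 1.95 shift [-0.007 -0.009  0.017] turn deg 0.7 /6 0.12 F [ 3.1 -6.1 -5.2] w 20.9 q7 0.24 rpy [ 0.033 -0.008 -0.999]
tcp cam angle 1.797 r 0.1147
```

The picture limit is reached, so I'll check numerically: backing-bar shift and block edges along jig y, plus the tongue in the groove.

```bash
python3 -c "
from h import *
def rectify(im,n,z):  # jig grid 1 mm, x -60..60, y -60..70
    P4=[(-.06,-.06),(.06,-.06),(.06,.07),(-.06,.07)]
    H=cv2.getPerspectiveTransform(np.float32([proj(n,se2(J,(*p,z))) for p in P4]),np.float32([(0,0),(120,0),(120,130),(0,130)]))
    return cv2.warpPerspective(im,H,(121,131),flags=cv2.INTER_CUBIC).astype(int)
t=get_image('top')[:,:,::-1];s=get_image('scene')[:,:,::-1]
a=cv2.imread('pics/now_top.png');b=cv2.imread('pics/now_sc.png')
for nm,i,n in(('before',a,'top'),('after',t,'top'),('before',b,'scene'),('after',s,'scene')):
    q=rectify(i,n,.055)
    for x in (-38,-20,20,38):
        c=q[50:,60+x-2:60+x+3].mean(1);print(n,nm,'x',x,(c[:,2]-c[:,0])[::2].astype(int).tolist(), 'lum' if 0 else '')
    
"

```

```text
top before x -38 [43, 44, 43, 42, 42, 41, 41, 43, 42, 42, 43, 44, 45, 44, 44, 44, 42, 42, 45, 46, 40, 28, 18, 15, 17, 24, 35, 44, 51, 52, 52, 52, 51, 50, 47, 35, 24, 23, 30, 39, 44] 
top before x -20 [45, 45, 45, 45, 45, 43, 42, 44, 47, 48, 49, 48, 47, 43, 40, 38, 40, 43, 44, 44, 44, 41, 38, 41, 42, 42, 44, 48, 51, 52, 52, 51, 50, 51, 53, 51, 45, 43, 45, 46, 46] 
top before x 20 [45, 45, 45, 45, 45, 45, 46, 47, 48, 49, 49, 48, 48, 46, 41, 39, 37, 40, 45, 48, 47, 42, 39, 39, 42, 45, 47, 49, 52, 53, 54, 53, 54, 54, 51, 45, 39, 39, 42, 44, 46] 
top before x 38 [43, 43, 43, 42, 41, 41, 41, 42, 42, 42, 44, 45, 44, 44, 44, 45, 46, 46, 47, 47, 43, 38, 35, 35, 36, 35, 37, 41, 47, 52, 52, 52, 53, 55, 55, 51, 43, 37, 37, 40, 45] 
top after x -38 [43, 42, 42, 42, 41, 41, 41, 41, 41, 41, 42, 43, 44, 45, 44, 43, 42, 44, 46, 46, 46, 45, 36, 26, 21, 24, 34, 43, 50, 52, 52, 51, 51, 51, 47, 34, 24, 25, 30, 38, 43] 
top after x -20 [35, 35, 34, 35, 35, 35, 35, 36, 36, 36, 35, 36, 35, 35, 34, 35, 34, 32, 35, 40, 44, 45, 45, 41, 39, 40, 44, 47, 50, 51, 51, 50, 50, 52, 52, 50, 44, 42, 43, 44, 44] 
top af
[... 1084 characters left out ...]
 58, 57, 58, 58, 59, 61, 62, 63, 63, 63, 63, 62, 63, 64, 67, 66, 65, 65, 64, 62, 59, 54, 53, 63, 69, 71, 70, 70, 70, 68, 69, 71, 69, 66, 65, 65, 64, 64] 
scene after x -20 [64, 65, 64, 64, 63, 62, 63, 63, 63, 64, 66, 69, 70, 70, 70, 70, 68, 63, 62, 65, 66, 58, 40, 16, 8, 27, 59, 73, 74, 70, 71, 71, 71, 74, 66, 45, 24, 34, 54, 64, 65] 
scene after x 20 [60, 61, 62, 63, 63, 62, 62, 63, 64, 64, 67, 68, 70, 71, 69, 66, 61, 49, 50, 62, 65, 63, 59, 59, 60, 65, 72, 73, 74, 73, 73, 72, 72, 71, 64, 56, 55, 61, 64, 66, 65] 
scene after x 38 [41, 41, 41, 40, 40, 41, 40, 40, 41, 41, 42, 42, 43, 43, 44, 43, 42, 43, 54, 66, 70, 57, 27, 1, -2, 18, 47, 65, 73, 74, 73, 73, 75, 71, 56, 28, 12, 24, 50, 65, 66]
```

The bar is pushed about 4 mm and parallel at both ends, as expected for a seated block at full lift. One last stability and bystander check, then hand in.

```bash
python3 -c "
from h import *
t=cv2.resize(cv2.imread('pics/s9.png'),None,fx=.2,fy=.2,interpolation=cv2.INTER_AREA).astype(int);a=cv2.resize(cv2.imread('pics/s1.png'),None,fx=.2,fy=.2,interpolation=cv2.INTER_AREA).astype(int)[:,:122]
d=np.abs(t[:112]-a).max(2)
print('spare diff',np.median(d[75:100,103:122]).round(1),d[75:100,103:122].max(),'wrench vis diff',np.percentile(d[8:47,24:40],[50,90]))
tgt(1.8);lever()
print(sign_off())"
```

```text
spare diff 11.0 15 wrench vis diff [11. 83.]
t 27.08 pos [ 0.5931 -0.2339  0.0537] head 1.687 tilt 1.95 shift [-0.007 -0.008  0.017] turn deg 0.7 /6 0.12 F [ 2.4 -6.5 -4.5] w 21.1 q7 0.24 rpy [ 0.033 -0.008 -0.999]
tcp cam angle 1.798 r 0.1147
lever 1.785 n 105
the job is handed in; nothing more can be done
None
```

The block is clamped and I handed the job in at 27.1 s. It stands in the gap with its groove to the fence, was let go, and the gripper is holding the cam lever at highest lift by the knob.

**Last checks**
- **Lever angle:** the arm's position gives 1.798 rad. The camera gives 1.785 raw, or about 1.81 after correcting the offset it showed at rest. The target was 1.8.
- **Holding force:** there is about 7 N sideways at the wrist and the lever is steady. The tool leans about 2°.
- **Backing bar:** it is pushed back about 4 mm evenly at both ends, as expected for a seated block. The tongue was visible in the groove after I let go of the block, before clamping.
- **Spare block:** unchanged in the images.

**What went wrong or stayed unchecked**
- The first grasp of the block closed too high, and two grasps of the knob closed on nothing. All three were redone lower. The fingertips seem to sit higher than the stated 25 mm ahead of the TCP.
- I had used all 12 pictures, so I could not view the final scene and checked it by numbers only.
- The wrench was partly hidden by the gripper: half the pixels there match the start, the rest changed a lot. I did not confirm that it stayed put.
- I did not check the other bystander items.

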